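# Check the end float of a copier roller shaft

## Robot

A 6-joint arm with a two-finger parallel gripper is mounted at the origin on a cart in front of the work surface, level with it; the furniture and walls round the work are solid. World frame = base frame: x ahead of the robot, y to its left, z up, the work surface at z = 0. Lengths are in mm, angles in degrees, forces in N, time in s.
With the tool pointing down it reaches from about 300 to 875 mm from the base axis. Payload 6.4 kg.
Tool frame: the origin (TCP) lies midway between the tips of the shut fingers; the grasp point (between the pads) lies 19 mm behind it; z points along the fingers, y is the direction in which the jaws open and shut (so a half turn about z gives the same grasp; the last joint's range is limited). The gripper opens to 88 mm and grips with 3 to 60 N. Pads are 18 mm wide; open, the fingers measure 123 mm over their backs; the gripper's body (75 mm by 187 mm) begins 45 mm behind the grasp point.
Start: joints at [-79.028, 10.359, 92.074, -0, 77.567, -11.82], TCP at [222.767, -530.11, 238.714] pointing down, gripper open.
Joint ranges: [-171.53, 171.53], [-51.25, 118.39], [17.06, 147.69], [-65.23, 245.23], [0, 150.52], [-178.68, 178.68]. Speed limits (degrees/s): [147.25, 147.25, 172.46, 180, 180, 180].

## Interface

Orientations are given as a 3x3 rotation matrix whose columns are the frame's x, y, z axes.
In Python, from workcell import r, vision gives the robot as it stands.
- The arm moves only by the shell command python3 -m creep 'ROWS' [FORCE]. ROWS is JSON, a list of rows, each a list of 3 entries, a list of its own where there are three numbers: the shift along the tool's x, y, z in cm, then the turn, a rotation vector about the tool's x, y, z in units of 5 degrees (1.0 is 5 degrees), then the finger opening in cm, from 0 to 8.81. A call has 1 to 20 rows; each row shifts and turns the commanded pose from where the row before left it, along the tool's axes as they then stand; what a row does not reach is not made up. A row lasts 1/12 s, in which the tool goes at most 41.7 mm and 7.16 degrees, less where a joint would pass 70% of its speed; a pose out of reach is approached as far as the arm can. A call is refused whole if a number of a shift passes 4.17 or a number of a turn 1, either way. A call with a gripper value outside its range is refused whole. The fingers move at their own pace and stop on an object; FORCE is the grip in N (left out, the last holds). Time passes only in rows, so rows that do not move let the fingers close. It gives the time, the measured TCP pose, the force and the opening at its end, in the units of the state.
- r.get_state(): the state, without advancing time (a new reading comes with each control period).
- vision.get_image(name): name is "scene" or "top"; returns (picture, depth): 420x560x3 uint8, red, green, blue; 420x560 float32, mm along the optical axis (not along the pixel's ray), 0 where there is no reading.
- vision.get_calibration(name): a dict with "fx", "fy", "cx", "cy" (pixels), "R" (3x3) and "t" (3): a world point X has camera coordinates R X + t. Camera axes: x right, y down, z forward; pixel columns grow to the right and rows downward; lengths in mm; the calibration is good to about 2 mm. A picture is of the moment at which its call begins. get_calibration takes no time and is no camera call.
- r.hand_in(): hands the job in, once; it reports no verdict.
The state is a dict: "t": time; "qpos": joint angles; "joint_velocities": joint speeds; "joint_efforts": joint torques, N m; "ee_pos": TCP position; "tool_rot": TCP orientation; "ft_force": force on the tool from outside, world axes, zero at the start; "ft_torque": the same for the moment, N m; "gripper_width": finger opening in mm.
Only numpy, scipy, OpenCV 4.12 (cv2) and the standard library are available. Lean on these libraries where they do the work, as an engineer would, in place of code of your own. Each camera call takes 0.05 s, during which the arm holds its last target. There are 200 camera calls.

## Task

Two roller units from the copier stand on the worktop. On the one with the single broad roller, check the end float of the shaft: slide the shaft along its axis towards its gear until it comes up against its stop, then slide it back the other way until it stops, leave it there and let go. Do not disturb the shaft of the other unit, the one with two narrow rollers.

Things in the scene. Friction and masses are not known exactly. Their poses are not given: they have to be found in the camera images.
- broad_roller (a point): Centre of the single broad black rubber roller (diameter 30 mm, 50 mm long) of the unit to be checked, 70 mm above the worktop; it moves with its shaft. y axis: along the shaft, level, towards the end with the white toothed gear (diameter 39 mm, 86 to 96 mm from here, outside the end plate); z up. Dark stop collars (diameter 20 mm, 8 mm wide) begin 39 mm either side of here.
- shift_shaft (a joint): Place of the broad roller's shaft along its axis, m: 0 = collar against the end plate away from the gear; 0.030 = other collar against the plate at the gear end; grows towards the gear; at 0.015 the roller is midway between the plates. Starts near the middle, hard stop at each end, about 2 N of friction, stays where left, does not turn.
- shift_unit: Aluminium frame of that unit, fixed to the worktop. Origin under its middle, on the worktop; y along the shaft to the gear end. Base plate 64 x 136 mm, top at 10 mm; two upright end plates, 6 mm thick, 124 mm apart inside, 48 mm wide, tops at 94 mm; two tie rods along y at x = +-20 mm, tops at 28 mm, lie below the roller. Steel shaft: diameter 10 mm, 188 mm long.
- twin_middle (a point): Middle of the shaft of the other unit, 70 mm above the worktop, same axes. Same frame, gear, shaft and collars, but two narrow black rollers (diameter 30 mm, 14 mm long, 27 mm either side of here) with bare shaft between. Its shaft slides as easily and must not be moved.

How it is judged:
By the outcome, as a careful person would: the job done as asked, in the order asked, and still so for the second after the job is handed in, with the robot touching nothing.
It also fails if it takes over 29 s, if anything falls off the work surface, if the arm or the gripper's body presses on something with over 40 N, if the wrist force passes 120 N, or if a joint passes its speed limit or range.

## Working session

There is one attempt and no reset: what is moved stays moved. The work goes in short steps, Python scripts to look and compute and a shell command to move; the robot and the scene stay as the last step left them, time stands still between calls to the robot, and variables do not carry over. Pictures are saved under pics/ and viewed, about 8 in all and at most 12, crops included, and the job is handed in when it is done.

```bash
mkdir -p pics; ls; python3 - <<'E'
from workcell import r, vision
import cv2,numpy as np
s=r.get_state();print(s['t'],s['ee_pos'],s['tool_rot'],s['gripper_width'])
for n in('scene','top'):
    p,d=vision.get_image(n);cv2.imwrite(f'pics/{n}0.png',p[:,:,::-1]);np.savez(f'{n}0.npz',p=p,d=d)
    print(n,vision.get_calibration(n))
E
```

```text
pics
0.0 [ 222.66364216 -529.56765833  237.8407877 ] [[ 9.21916580e-01  3.87388312e-01 -3.38792036e-04]
 [ 3.87388307e-01 -9.21915086e-01  1.69523043e-03]
 [ 3.44374965e-04 -1.69410511e-03 -9.99998506e-01]] 88.30403456942713
scene {'fx': 423.1448158946044, 'fy': 423.1448158946044, 'cx': 284.52676374039163, 'cy': 208.9881267044629, 'R': array([[-0.86130672, -0.50803725,  0.00699189],
       [-0.42980999,  0.7212067 , -0.5432534 ],
       [ 0.27095036, -0.47091299, -0.83953967]]), 't': array([379.46437233, 296.73216915, 859.99948201])}
top {'fx': 438.23972092632647, 'fy': 438.23972092632647, 'cx': 279.2679830617951, 'cy': 213.32854893047679, 'R': array([[ 2.73073743e-02, -9.99627078e-01,  1.07233716e-04],
       [-9.72706106e-01, -2.65966867e-02, -2.30511276e-01],
       [ 2.30428166e-01,  6.19035081e-03, -9.73069648e-01]]), 't': array([-47.40891382, 509.84726358, 810.45577832])}
```

View pics/scene0.png

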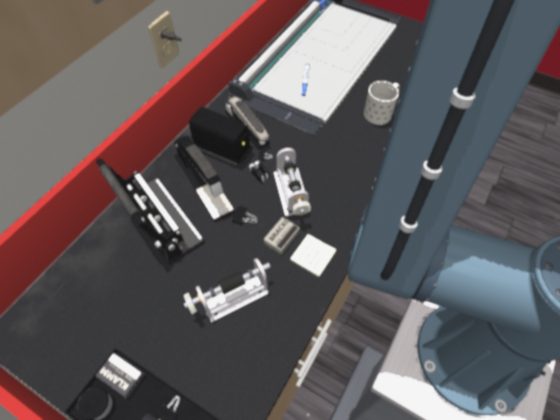

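View pics/top0.png

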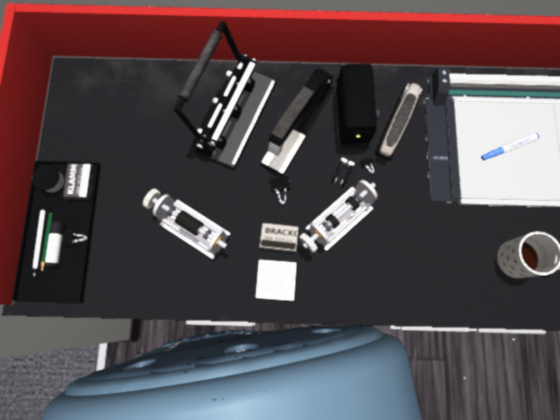

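The scene view shows the broad-roller unit near (232,290), and top shows it near (188,222). The twin unit is at top (342,214), scene (290,185). I'll zoom in on the broad unit in both.

```bash
python3 - <<'E'
import cv2,numpy as np
a=cv2.imread('pics/top0.png')[175:270,130:245];b=cv2.imread('pics/scene0.png')[245:335,170:285]
a=cv2.resize(a,None,fx=6,fy=6,interpolation=2)[:560,:690];b=cv2.resize(b,None,fx=6,fy=6,interpolation=2)
a=cv2.resize(a,(395,325));b=cv2.resize(b,(395,310))
a=cv2.imread('pics/top0.png')[180:265,135:235];b=cv2.imread('pics/scene0.png')[250:325,180:280]
f=lambda i:cv2.resize(i,None,fx=3.95,fy=3.95,interpolation=2)
a=f(a);b=f(b);h=max(len(a),len(b))
c=np.zeros((h,a.shape[1]+b.shape[1],3),np.uint8);c[:len(a),:a.shape[1]]=a;c[:len(b),a.shape[1]:]=b
cv2.imwrite('pics/crop0.png',c);print(c.shape)
E
```

```text
(336, 790, 3)
```

View pics/crop0.png

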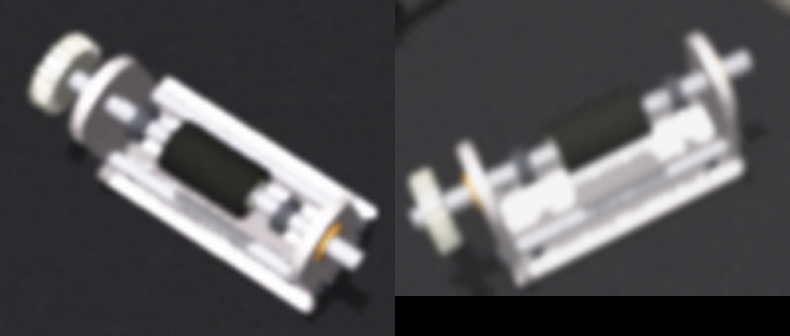

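The crop shows the gear at the upper left in top (≈(151,199) full frame) and at the left in scene (≈(191,303)). The black roller centre is at top ≈(189,222) and scene ≈(232,282). Next I'll mask the roller and gear and triangulate them.

```bash
cat >loc.py <<'E'
import cv2,numpy as np
from workcell import vision
def P(n):
    c=vision.get_calibration(n);K=np.array([[c['fx'],0,c['cx']],[0,c['fy'],c['cy']],[0,0,1]])
    return K@np.c_[c['R'],c['t']]
def tri(a,b):
    X=cv2.triangulatePoints(P('top'),P('scene'),np.array(a,float).reshape(2,1),np.array(b,float).reshape(2,1))[:,0];X=X[:3]/X[3]
    e=[];
    for n,u in(('top',a),('scene',b)):
        q=P(n)@np.r_[X,1];e.append(np.hypot(*(q[:2]/q[2]-u)))
    return X,e
def plane(n,u,z):
    M=P(n);h=np.linalg.inv(M[:,:3])@np.r_[u,1];C=-np.linalg.inv(M[:,:3])@M[:,3]
    return C+h*(z-C[2])/h[2]
def roller(p,win):   # warm dark: blue clearly not above red, dark
    x0,x1,y0,y1=win;q=p[y0:y1,x0:x1].astype(int)
    m=((q.max(2)<60)&(q[...,0]-q[...,2]>=3)).astype(np.uint8)
    m=cv2.morphologyEx(m,cv2.MORPH_OPEN,np.ones((3,3)))
    n,l,s,c=cv2.connectedComponentsWithStats(m);k=1+np.argmax(s[1:,4])
    rr=cv2.minAreaRect(np.argwhere(l==k)[:,::-1].astype(np.float32))
    return c[k]+[x0,y0],s[k,4],rr[0][0]+x0,rr[0][1]+y0,rr[1],rr[2]
def gear(p,win):
    x0,x1,y0,y1=win;q=p[y0:y1,x0:x1].astype(int)
    m=((q.max(2)>110)&(q[...,0]-q[...,2]>=12)).astype(np.uint8)
    n,l,s,c=cv2.connectedComponentsWithStats(m);k=1+np.argmax(s[1:,4])
    return c[k]+[x0,y0],s[k]
E
python3 - <<'E'
from loc import *
T=np.load('top0.npz');S=np.load('scene0.npz')
print(T['p'][222,189],T['p'][250,170],S['p'][282,232],S['p'][320,200],T['p'][199,151],T['p'][240,200])
a=roller(T['p'],(170,210,205,240));b=roller(S['p'],(212,252,262,302));print(a,b)
X,e=tri(a[0],b[0]);print('roller',X,e)
g=gear(T['p'],(138,162,182,215));h=gear(S['p'],(180,203,288,318));print(g,h)
G,e=tri(g[0],h[0]);print('gear',G,e)
v=(G-X)[:2];print(np.degrees(np.arctan2(v[1],v[0])),np.hypot(*v))
for n,u in(('top',a[0]),('scene',b[0])):print(n,plane(n,u,70),plane(n,u,80))
E
```

```text
[45 44 42] [43 43 46] [57 58 55] [40 40 42] [124 122 119] [205 198 203]
(array([189.34782609, 220.95652174]), np.int32(23), 189.5, 221.0, (4.0, 5.0), 90.0) (array([235. , 276.5]), np.int32(16), 235.0, 276.5, (3.0, 4.0), 90.0)
roller [479.49228872 134.49084331  99.88091406] [np.float64(1.3439126830836874), np.float64(1.3749131291569185)]
(array([145.75      , 203.16666667]), array([ 5, 19,  6,  5, 12], dtype=int32)) (array([199.29032258, 297.96774194]), array([17,  5,  6, 11, 31], dtype=int32))
gear [505.3629665  212.17018408 123.4250579 ] [np.float64(1.609826809355056), np.float64(1.7138757018400554)]
71.57994612004714 81.87412259725996
top [488.38064448 141.57554124  70.        ] [486.252987   139.41777939  80.        ]
scene [486.44740357 124.61925316  70.        ] [483.17690212 127.81636717  80.        ]
```

```bash
python3 - <<'E'
from loc import *
T=np.load('top0.npz')['p'];S=np.load('scene0.npz')['p']
def blob(p,w,f):
    x0,x1,y0,y1=w;q=cv2.resize(p[y0:y1,x0:x1],None,fx=4,fy=4,interpolation=cv2.INTER_CUBIC).astype(int)
    m=cv2.morphologyEx(f(q).astype(np.uint8),cv2.MORPH_OPEN,np.ones((5,5)))
    n,l,s,c=cv2.connectedComponentsWithStats(m);k=1+np.argmax(s[1:,4])
    (c,sz,an)=cv2.minAreaRect(np.argwhere(l==k)[:,::-1].astype(np.float32))
    return (np.array(c)+.5)/4-.5+[x0,y0],np.array(sz)/4,an,s[k,4]/16,(l==k)
dark=lambda q:(q.max(2)<85)&(q[...,0]-q[...,2]>=-1)
warm=lambda q:(q.max(2)>90)&(q[...,0]-q[...,2]>=4)
R=[blob(T,(168,212,203,242),dark),blob(S,(208,256,262,302),dark)]
G=[blob(T,(138,163,182,215),warm),blob(S,(180,197,286,320),warm)]
for x in R+G:print([np.round(v,1) for v in x[:4]])
X,e=tri(R[0][0],R[1][0]);print(X,e);Y,e=tri(G[0][0],G[1][0]);print(Y,e)
for Q,z in((R,70),(G,70)):
    for i,n in enumerate(('top','scene')):print(n,plane(n,Q[i][0],z))
v=(Y-X)[:2];print(np.degrees(np.arctan2(v[1],v[0])),np.hypot(*v))
h=[cv2.resize(x[4].astype(np.uint8)*255,(200,200)) for x in R+G];cv2.imwrite('pics/m.png',np.hstack(h))
E
```

```text
[array([188.4, 222.4]), array([26.4, 13.9]), np.float64(32.8), np.float64(338.2)]
[array([230.8, 281.3]), array([14.3, 27.2]), np.float64(63.4), np.float64(326.9)]
[array([147.3, 202.4]), array([11.8, 10.1]), np.float64(28.6), np.float64(89.7)]
[array([191.7, 307.8]), array([11.4,  7.9]), np.float64(60.3), np.float64(76.2)]
[483.85550099 140.97646653  80.52084522] [np.float64(0.28197756403367513), np.float64(0.28677018281899136)]
[521.18355087 225.14021475  75.84448564] [np.float64(0.4115593780779606), np.float64(0.4402198701143782)]
top [485.51618873 143.12158914  70.        ]
scene [487.91176943 137.86080255  70.        ]
top [523.4850105  227.22915586  70.        ]
scene [522.4522699  223.88263786  70.        ]
66.08190165528849 92.07018965282664
```

View pics/m.png

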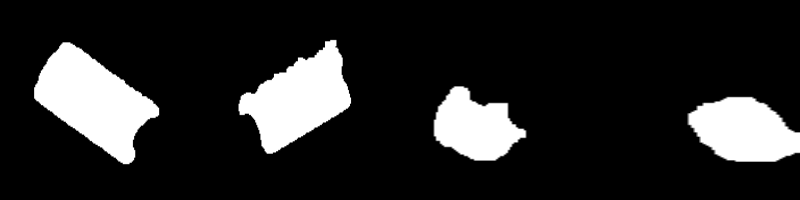

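The roller mask looks sound, but the gear mask is ragged. I'll take the yaw from the roller edges and tie-rod edges in top, and from the gear and shaft end points.

```bash
python3 - <<'E'
from loc import *
def yaw(n,a,b,z):
    d=(plane(n,a,z)-plane(n,b,z))[:2];return np.round(np.degrees(np.arctan2(d[1],d[0])),1)
c=lambda x,y:np.array([135+x/3.95,180+y/3.95]); s=lambda x,y:np.array([180+(x-395)/3.95,250+y/3.95])
print('rod edges',yaw('top',c(165,78),c(378,212),28),yaw('top',c(100,175),c(310,310),10))
print('shaft',yaw('top',c(62,75),c(348,250),70),yaw('scene',s(437,210),s(740,65),70))
print('base scene',yaw('scene',s(522,285),s(745,172),5))
t=np.radians(32.8);print('roller',yaw('top',np.array([188.4,222.4])-8*np.array([np.cos(t),np.sin(t)]),[188.4,222.4],80))
for a,b in((c(62,75),s(437,210)),(c(348,250),s(742,63)),((188.4,222.4),(230.8,281.3))):print(tri(a,b))
D=np.load('top0.npz')['d'];print(D[218:227,184:193:2].round())
c_=vision.get_calibration('top');u,v=188,222;z=D[v,u];x=np.array([(u-c_['cx'])/c_['fx'],(v-c_['cy'])/c_['fy'],1])*z
print(c_['R'].T@(x-c_['t']))
from workcell import r;s=r.get_state();print(s['ee_pos'],np.degrees(np.arctan2(s['tool_rot'][1,:2],s['tool_rot'][0,:2])))
E
```

```text
rod edges 59.4 59.3
shaft 60.3 58.6
base scene 59.0
roller 59.0
(array([528.06389887, 218.78879728,  77.26372435]), [np.float64(0.3403427710112061), np.float64(0.3623013755690912)])
(array([442.53808336,  71.8882988 ,  74.75145034]), [np.float64(1.4856996563105718), np.float64(1.4841310500437686)])
(array([483.74495661, 141.01576535,  80.73423004]), [np.float64(0.2805796592133499), np.float64(0.28534924621364705)])
[[842. 843. 839. 844. 844.]
 [841. 843. 841. 844. 844.]
 [842. 841. 840. 841. 841.]
 [840. 841. 840. 838. 839.]
 [839. 840. 839. 838. 839.]
 [840. 841. 839. 837. 842.]
 [842. 840. 840. 840. 839.]
 [842. 841. 839. 837. 837.]
 [843. 841. 843. 839. 840.]]
[482.95145442 140.63975455  85.58837849]
[ 222.67153991 -529.63828704  237.94155923] [ 22.79293835 -67.20703533]
```

Estimates: roller axis ≈ (484,141), top at z≈83–85, and yaw to the gear ≈ 59.2° from several edges. Moving over it high first.

```bash
python3 -m creep '[[[2.5,-2.59,0],[0,0,0],6],[[2.5,-2.59,0],[0,0,0],6],[[2.5,-2.59,0],[0,0,0],6],[[2.5,-2.59,0],[0,0,0],6],[[2.5,-2.59,0],[0,0,0],6],[[2.5,-2.59,0],[0,0,0],6],[[2.5,-2.59,0],[0,0,0],6],[[2.5,-2.59,0],[0,0,0],6],[[2.5,-2.59,0],[0,0,0],6],[[2.5,-2.59,0],[0,0,0],6],[[2.5,-2.59,0],[0,0,0],6],[[2.5,-2.59,0],[0,0,0],6],[[2.5,-2.59,0],[0,0,0],6],[[2.5,-2.59,0],[0,0,0],6],[[2.5,-2.59,0],[0,0,0],6],[[2.5,-2.59,0],[0,0,0],6],[[2.5,-2.59,0],[0,0,0],6],[[2.5,-2.59,0],[0,0,0],6],[[2.5,-2.59,0],[0,0,0],6],[[2.5,-2.59,0],[0,0,0],6]]'
python3 -m creep '[[[0,0,0],[0,0,-0.91],6],[[0,0,0],[0,0,-0.91],6],[[0,0,0],[0,0,-0.91],6],[[0,0,0],[0,0,-0.91],6],[[0,0,0],[0,0,-0.91],6],[[0,0,0],[0,0,-0.91],6],[[0,0,0],[0,0,-0.91],6],[[0,0,0],[0,0,-0.91],6],[[0,0,0],[0,0,0],6]]'
cat > st.py <<'E'
from workcell import r
import numpy as np
s=r.get_state();R=s['tool_rot'];d=np.array([484,141,51])-s['ee_pos']
print(s['t'],s['ee_pos'].round(1),'yaw',np.degrees(np.arctan2(R[1,0],R[0,0])).round(2),'z',R[:,2].round(4),'w',s['gripper_width'],'F_tool',(R.T@s['ft_force']).round(1),'to go cm',(R.T@d/10).round(2))
E
python3 st.py
```

```text
t: 1.77
ee_pos: [483.1, 143.1, 238.4]
tool_rot: [[0.922, 0.388, -0.0], [0.388, -0.922, -0.0], [-0.0, -0.0, -1.0]]
ft_force: [-0.3, -0.3, 1.0]
gripper_width: 60.2
t: 2.52
ee_pos: [482.7, 141.1, 238.3]
tool_rot: [[0.51, 0.86, -0.001], [0.86, -0.51, -0.0], [-0.0, -0.001, -1.0]]
ft_force: [0.7, 0.1, -0.3]
gripper_width: 60.3
2.5167 [482.7 141.1 238.3] yaw 59.35 z [-8.e-04 -0.e+00 -1.e+00] w 60.29771795095988 F_tool [0.5 0.5 0.3] to go cm [ 0.06  0.13 18.73]
```

```bash
python3 -m creep '[[[0,0.1,2.5],[0,0,0],6],[[0,0,2.5],[0,0,0],6],[[0,0,2.5],[0,0,0],6],[[0,0,2.5],[0,0,0],6],[[0,0,0],[0,0,0],6],[[0,0,0],[0,0,0],6]]' 
python3 st.py; python3 - <<'E'
from loc import *
o=[]
for n,(x0,y0) in(('top',(120,150)),('scene',(165,220))):
    p,d=vision.get_image(n);np.savez(n+'1.npz',p=p,d=d);o.append(cv2.resize(p[y0:y0+110,x0:x0+130,::-1],None,fx=3,fy=3,interpolation=2))
cv2.imwrite('pics/near1.png',np.hstack(o))
E
```

```text
t: 3.02
ee_pos: [482.7, 140.5, 137.7]
tool_rot: [[0.514, 0.858, -0.004], [0.858, -0.514, -0.0], [-0.002, -0.003, -1.0]]
ft_force: [-0.2, 0.0, 0.8]
gripper_width: 60.0
3.0167 [482.7 140.5 137.7] yaw 59.1 z [-3.6e-03 -2.0e-04 -1.0e+00] w 60.04539359497488 F_tool [-0.1 -0.2 -0.8] to go cm [0.12 0.11 8.67]
```

View pics/near1.png

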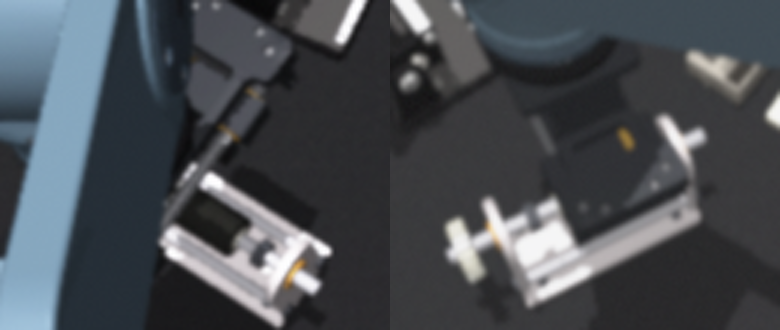

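The gripper straddles the unit: left panel roller ≈(210,218), right panel body over the roller. Before descending I'll check body clearance against neighbours using the first depth image.

```bash
python3 - <<'E'
from loc import *
D=np.load('top0.npz')['d'];c=vision.get_calibration('top')
v,u=np.mgrid[:420,:560];x=np.stack([(u-c['cx'])/c['fx']*D,(v-c['cy'])/c['fy']*D,D],-1)
W=(x-c['t'])@c['R'];a=np.radians(59.2)
d=W[...,:2]-[484,141];X=d@[np.cos(a),np.sin(a)];Y=d@[np.sin(a),-np.cos(a)]
for m in(0,15,30):
    k=(D>0)&(abs(X)<38+35+m)&(abs(Y)<94+m)&(W[...,2]>40);print(m,W[k][:,2].max(),[ (W[k&(abs(Y)>l)&(abs(Y)<=l+20)][:,2].max(initial=0)).round() for l in(0,20,40,60,80,100)])
E
```

```text
0 96.26937011296431 [np.float64(96.0), np.float64(85.0), np.float64(0.0), np.float64(0.0), np.float64(0.0), np.float64(0.0)]
15 96.26937011296431 [np.float64(96.0), np.float64(85.0), np.float64(0.0), np.float64(0.0), np.float64(0.0), np.float64(0.0)]
30 96.26937011296431 [np.float64(96.0), np.float64(85.0), np.float64(0.0), np.float64(0.0), np.float64(0.0), np.float64(0.0)]
```

```bash
python3 -m creep '[[[0.05,0.1,1.5],[0,0,0],6],[[0,0,1.8],[0,0,0],6],[[0,0,1.8],[0,0,0],6],[[0,0,1.8],[0,0,0],6],[[0,0,1.6],[0,0,0],6],[[0,0,0],[0,0,0],6],[[0,0,0],[0,0,0],6]]'
python3 st.py
python3 -m creep '[[[0,0,0],[0,0,0],4.5],[[0,0,0],[0,0,0],4],[[0,0,0],[0,0,0],3.6],[[0,0,0],[0,0,0],3.3],[[0,0,0],[0,0,0],3.0],[[0,0,0],[0,0,0],2.5],[[0,0,0],[0,0,0],2.5],[[0,0,0],[0,0,0],2.5]]' 12
python3 st.py
```

```text
t: 3.7
ee_pos: [485.7, 140.6, 54.8]
tool_rot: [[0.513, 0.859, 0.001], [0.859, -0.513, 0.0], [0.001, 0.001, -1.0]]
ft_force: [-0.5, -0.3, 1.5]
gripper_width: 59.9
3.7 [485.7 140.6  54.8] yaw 59.17 z [ 8.e-04  1.e-04 -1.e+00] w 59.93824268980412 F_tool [-0.5 -0.3 -1.5] to go cm [-0.06 -0.17  0.38]
t: 4.37
ee_pos: [485.6, 140.5, 54.2]
tool_rot: [[0.512, 0.859, 0.001], [0.859, -0.512, -0.0], [0.001, 0.001, -1.0]]
ft_force: [0.1, -1.1, 4.2]
gripper_width: 29.4
4.3667 [485.6 140.5  54.2] yaw 59.19 z [ 1.2e-03 -1.0e-04 -1.0e+00] w 29.401754185976205 F_tool [-0.9  0.6 -4.2] to go cm [-0.04 -0.17  0.32]
```

```bash
python3 -m creep '[[[0.2,0,0],[0,0,0],2.5],[[0.2,0,0],[0,0,0],2.5],[[0.2,0,0],[0,0,0],2.5],[[0.2,0,0],[0,0,0],2.5],[[0.2,0,0],[0,0,0],2.5],[[0,0,0],[0,0,0],2.5]]'|head -1
python3 st.py
python3 -m creep '[[[0.1,0,0],[0,0,0],2.5],[[0.1,0,0],[0,0,0],2.5],[[0,0,0],[0,0,0],2.5]]'|head -1;python3 st.py
python3 -m creep '[[[0.1,0,0],[0,0,0],2.5],[[0.1,0,0],[0,0,0],2.5],[[0,0,0],[0,0,0],2.5]]'|head -1;python3 st.py
```

```text
t: 4.87
4.8667 [490.9 149.1  54.3] yaw 59.2 z [ 1.2e-03 -2.0e-04 -1.0e+00] w 29.394114178019368 F_tool [-1.3  0.7 -4.8] to go cm [-1.05 -0.17  0.33]
t: 5.12
5.1167 [491.8 150.7  54.3] yaw 59.19 z [ 1.1e-03 -3.0e-04 -1.0e+00] w 29.617239479823144 F_tool [-1.   0.8 -5.4] to go cm [-1.24 -0.17  0.33]
t: 5.37
5.3667 [492.8 152.4  54.3] yaw 59.19 z [ 1.1e-03 -3.0e-04 -1.0e+00] w 29.224911247382092 F_tool [-1.   1.3 -6. ] to go cm [-1.43 -0.17  0.33]
```

```bash
for i in 1 2 3; do :; done
python3 -m creep '[[[0.1,0,0],[0,0,0],2.5],[[0.1,0,0],[0,0,0],2.5],[[0,0,0],[0,0,0],2.5]]'|head -1;python3 st.py
python3 -m creep '[[[0.1,0,0],[0,0,0],2.5],[[0.1,0,0],[0,0,0],2.5],[[0,0,0],[0,0,0],2.5]]'|head -1;python3 st.py
python3 -m creep '[[[0.1,0,0],[0,0,0],2.5],[[0.1,0,0],[0,0,0],2.5],[[0,0,0],[0,0,0],2.5]]'|head -1;python3 st.py
```

```text
t: 5.62
5.6167 [493.8 154.   54.3] yaw 59.2 z [ 9.e-04 -6.e-04 -1.e+00] w 29.79278881649801 F_tool [-1.8  0.2 -6. ] to go cm [-1.62 -0.18  0.33]
t: 5.87
5.8667 [493.9 154.2  54.1] yaw 59.23 z [-0.0017 -0.0034 -1.    ] w 29.417331091614685 F_tool [-11.3   2.  -10. ] to go cm [-1.64 -0.17  0.32]
t: 6.12
6.1167 [494.4 155.2  53.7] yaw 59.23 z [-0.0028 -0.0044 -1.    ] w 29.788331770610505 F_tool [-14.    3.   -8.1] to go cm [-1.76 -0.17  0.28]
```

The stop at the gear end is reached after about 16 mm, with axial force jumping to 11–14 N. Now going back the other way.

```bash
python3 -m creep '[[[-0.2,0,0],[0,0,0],2.5],[[-0.2,0,0],[0,0,0],2.5],[[-0.2,0,0],[0,0,0],2.5],[[-0.2,0,0],[0,0,0],2.5],[[-0.2,0,0],[0,0,0],2.5],[[-0.2,0,0],[0,0,0],2.5],[[-0.2,0,0],[0,0,0],2.5],[[-0.2,0,0],[0,0,0],2.5],[[-0.2,0,0],[0,0,0],2.5],[[-0.2,0,0],[0,0,0],2.5],[[-0.2,0,0],[0,0,0],2.5],[[-0.2,0,0],[0,0,0],2.5],[[-0.2,0,0],[0,0,0],2.5],[[-0.2,0,0],[0,0,0],2.5],[[0,0,0],[0,0,0],2.5]]'|head -1
python3 st.py
python3 -m creep '[[[-0.1,0,0],[0,0,0],2.5],[[-0.1,0,0],[0,0,0],2.5],[[0,0,0],[0,0,0],2.5]]'|head -1;python3 st.py
python3 -m creep '[[[-0.1,0,0],[0,0,0],2.5],[[-0.1,0,0],[0,0,0],2.5],[[0,0,0],[0,0,0],2.5]]'|head -1;python3 st.py
```

```text
t: 7.37
7.3667 [481.3 133.4  53.8] yaw 59.19 z [ 1.1e-03 -2.0e-04 -1.0e+00] w 29.416015563030655 F_tool [1.5 5.  1.4] to go cm [ 0.79 -0.16  0.28]
t: 7.62
7.6167 [480.4 131.8  53.8] yaw 59.19 z [ 1.1e-03 -1.0e-04 -1.0e+00] w 29.78105327022767 F_tool [1.6 5.1 1.1] to go cm [ 0.97 -0.16  0.28]
t: 7.87
7.8667 [479.4 130.1  53.8] yaw 59.2 z [ 1.1e-03 -1.0e-04 -1.0e+00] w 29.463762406669847 F_tool [2.2 4.9 1.3] to go cm [ 1.17 -0.16  0.28]
```

```bash

python3 -m creep '[[[-0.1,0,0],[0,0,0],2.5],[[-0.1,0,0],[0,0,0],2.5],[[0,0,0],[0,0,0],2.5]]'|head -1;python3 st.py
python3 -m creep '[[[-0.1,0,0],[0,0,0],2.5],[[-0.1,0,0],[0,0,0],2.5],[[0,0,0],[0,0,0],2.5]]'|head -1;python3 st.py
python3 -m creep '[[[-0.1,0,0],[0,0,0],2.5],[[0,0,0],[0,0,0],2.5]]'|head -1;python3 st.py
```

```text
t: 8.12
8.1167 [478.9 129.3  53.9] yaw 59.17 z [ 0.0026  0.0016 -1.    ] w 29.54315123872992 F_tool [6.7 4.  4.9] to go cm [ 1.26 -0.16  0.29]
t: 8.37
8.3667 [478.6 128.7  54. ] yaw 59.15 z [ 0.0045  0.0036 -1.    ] w 29.254201665786844 F_tool [13.5  3.6  6.6] to go cm [ 1.33 -0.17  0.31]
t: 8.53
8.5333 [478.2 128.2  54.2] yaw 59.16 z [ 0.0048  0.0039 -1.    ] w 29.555240018229703 F_tool [14.7  3.4  6.3] to go cm [ 1.4  -0.17  0.33]
```

Stopped at the far end: about 30 mm of total travel and 13–15 N against the stop. Releasing and retreating.

```bash

python3 -m creep '[[[0,0,0],[0,0,0],4],[[0,0,0],[0,0,0],6],[[0,0,0],[0,0,0],6],[[0,0,0],[0,0,0],6],[[0,0,0],[0,0,0],6],[[0,0,0],[0,0,0],6]]'|head -1;python3 st.py
python3 -m creep '[[[0,0,-1],[0,0,0],6],[[0,0,-2],[0,0,0],6],[[0,0,-2.5],[0,0,0],6],[[0,0,-2.5],[0,0,0],6],[[0,0,-2.5],[0,0,0],6],[[0,0,-2.5],[0,0,0],6],[[0,0,-2.5],[0,0,0],6],[[0,0,-2.5],[0,0,0],6],[[-3,0,0],[0,0,0],6],[[-3,0,0],[0,0,0],6],[[-3,0,0],[0,0,0],6],[[-3,0,0],[0,0,0],6],[[-3,0,0],[0,0,0],6],[[-3,0,0],[0,0,0],6],[[-3,0,0],[0,0,0],6],[[-3,0,0],[0,0,0],6],[[0,0,0],[0,0,0],6],[[0,0,0],[0,0,0],6]]'|head -1
python3 st.py; python3 - <<'E'
from loc import *
o=[]
for n,(x0,y0) in(('top',(120,165)),('scene',(165,235))):
    p,d=vision.get_image(n);np.savez(n+'2.npz',p=p,d=d);o.append(cv2.resize(p[y0:y0+100,x0:x0+130,::-1],None,fx=3,fy=3,interpolation=2))
cv2.imwrite('pics/after.png',np.hstack(o))
E
```

```text
t: 9.03
9.0333 [476.  125.8  53.6] yaw 59.19 z [-7.e-04 -1.e-04 -1.e+00] w 59.59246755826046 F_tool [-0.2 -0.6 -0.6] to go cm [ 1.71 -0.09  0.26]
t: 10.53
10.5333 [353.1 -81.2 234.4] yaw 58.95 z [ 1.3e-03 -5.0e-04 -1.0e+00] w 60.061663106654564 F_tool [ 0.1 -0.9 -0.9] to go cm [25.79 -0.27 18.35]
```

View pics/after.png

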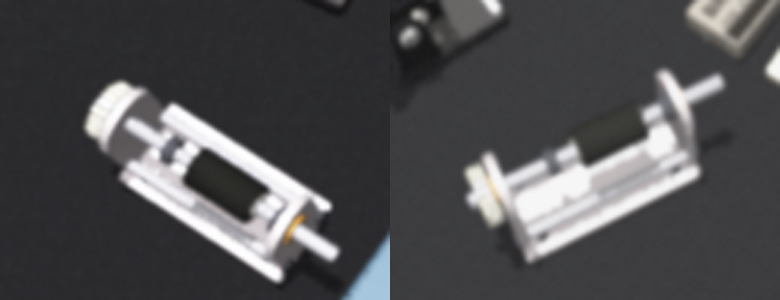

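The after picture shows the gear drawn close to its plate (left panel (108,112)), the far collar hidden against the far plate near (280,215), and the shaft sticking out long at (320,245). The gripper is clear.

```bash
python3 - <<'E'
from loc import *
from workcell import r
a=np.load('scene0.npz')['p'];b=np.load('scene2.npz')['p'];q=np.abs(a.astype(int)-b).max(2)[140:220,268:316]
print('twin diff scene: frac>40',(q>40).mean(),r.get_state()['t']);r.hand_in()
E
```

```text
twin diff scene: frac>40 0.0 10.6333
the job is handed in; nothing more can be done
```

The end float check is done and handed in at about 10.6 s. I gripped the broad roller at 12 N and slid the shaft about 16 mm towards the gear until it stopped, with axial force jumping from 2 N to 11–14 N. I then slid it back about 30 mm until it stopped at the other end (13–15 N), let go and backed clear.

**Last checks:**
- **Float:** the travel between stops matches the expected 30 mm to within about 1 mm of slip in the grip.
- **Final position:** the after picture shows the collar against the plate away from the gear, and the gear drawn up close to its own plate. I judged this by eye.
- **Other unit:** its area in the scene view shows no change from the first picture, and nothing touched it.

**Disagreements:** my first colour mask for the roller failed, and the gear mask gave a shaft direction of 66°. I used 59.2° instead, from the tie-rod edges, the roller and the shaft ends. The two-view roller height (80 mm) is of its visible upper surface. The depth image put the top at 85 mm, which agrees with the stated 70 mm axis height.

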